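# Wake the parts counting scale

### The job

Get the parts counting scale ready, by pressing only: first push the raised end of the power box's rocker fully down to switch it on, then press the large round start button fully in so that it stays in, then press the long bar-shaped tare key in the middle of the scale's keypad right down, hold it there for about two seconds and let it come up. Leave the two square keys alone, do not pick up or shove either box, and leave everything else where it stands or lies.

Things in the scene. Friction and masses are not known exactly. Their poses are not given: they have to be found in the camera images.
- power_box: Loose weighted grey power box, 110 x 75 mm, 43 mm tall, about 0.9 kg, on rubber feet, standing level on the counter at any yaw, left or right of the robot's middle. Origin: centre of its underside. A white paddle rocker lies on top; the box's own x axis points from the rocker's low end to the end that is raised at the start.
- rocker (a joint): Paddle rocker on the power box, 68 x 38 mm, pivot 49 mm above the counter along the box's y axis; two 34 mm halves in a shallow V. Rad: 0 to 0.04 at the start = off, the box's +x half sloping up; 0.3 = on, +x half level, its top 55 mm above the counter. Stiff friction, no spring (about 2 N down at the raised end moves it); it stays where left. Stops at 0 and 0.3.
- rocker_end (a point): Point to press on the rocker: on the top face of its raised half, midway across, 24 mm from the pivot and 10 mm from the free end, 62 mm above the counter at the start and 55 mm when fully on. Moves with the rocker.
- start_box: Loose weighted grey start station, 90 x 90 mm and 52 mm tall including its collar, about 0.9 kg, rubber feet, standing level on the counter, left or right of the robot's middle. Origin: centre of its underside.
- start (a joint): The large round push button on the start station, 40 mm across, moving straight down. Value in m: 0 = out, 0.007 = fully in (the stop). It is a latching button: friction of about 4 N, no spring, it stays in once pressed.
- start_top (a point): Centre of the top face of the round start button, 66 mm above the counter when out, 59 mm when in; 14 mm above the station's collar when out. Moves with the button.
- scale: The parts counting scale, fixed, 260 x 260 mm, its weighing pan (rim 87 mm high) on the far half and its keypad (housing top 55 mm above the counter) along the front. Origin: centre of its underside. x points to the back of the scale, y to its left as seen by the robot.
- tare_key (a joint): The tare key: the long bar key in the middle of the keypad row, 52 mm along the scale's y by 22 mm. Value in m: 0 = up, 0.006 = fully down. Sprung: about 1.4 N starts it, about 4 N holds it at the bottom; it springs back.
- tare_key_top (a point): Centre of the top face of the tare key, 68 mm above the counter when up. Its axes are those of the scale. Moves with the key.
- key_left (a joint): Square key 19 x 22 mm, 62 mm to the left (scale +y) of the tare key's centre, same height, same travel and spring. Not to be pressed.
- key_right (a joint): Square key 19 x 22 mm, 62 mm to the right (scale -y) of the tare key's centre, same height, same travel and spring. Not to be pressed.
- stopper: Loose black rubber bin stopper, 42 mm across, 34 mm tall. Origin: centre of its underside.
- gauge_case: Loose chrome feeler gauge case lying flat, 100 (x) x 26 x 14 mm. Origin: centre of its underside.
- scoop: Loose stainless scoop lying with its handle towards the robot, 200 (x) x 68 x 36 mm. Origin: on the counter 30 mm ahead (+x) of the back wall of its pan.
- vial_a: Loose green-capped sample vial in rigid plastic, standing, 29 mm across, 60 mm tall. Origin: centre of its underside.
- vial_b: Loose green-capped sample vial in rigid plastic, standing, 29 mm across, 60 mm tall. Origin: centre of its underside.
- vial_c: Loose green-capped sample vial in rigid plastic, standing, 29 mm across, 60 mm tall. Origin: centre of its underside.
Mind the look-alikes: they are no part of the job. Leave any green or red look-alike of the start_box alone.

How it is judged:
By the outcome, as a careful person would: the job done as asked, in the order asked, and still so for the second after the job is handed in, with the robot touching nothing.
It also fails if it takes over 51 s, if anything falls off the work surface, if the arm or the gripper's body presses on something with over 40 N, if the wrist force passes 120 N, or if a joint passes its speed limit or range.

### The arm

A 6-joint arm with a two-finger parallel gripper is mounted at the origin on the work surface. World frame = base frame: x ahead of the robot, y to its left, z up, the work surface at z = 0. Lengths are in m, angles in rad, forces in N, time in s.
With the tool pointing down it reaches from about 0.375 to 0.9 m from the base axis. Payload 3.1 kg.
Tool frame: the origin (TCP) lies on the centre line of the jaws, within the pads' length; the fingertips stand 8 mm ahead of it and the grasp point (between the pads) lies 11 mm behind it; z points along the fingers, y is the line along which they close (so a half turn about z gives the same grasp; the last joint's range is limited). The gripper opens to 87 mm and grips with 3 to 60 N. Pads are 19 mm wide; open, the fingers measure 117 mm over their backs; the gripper's body (75 mm by 190 mm) begins 51 mm behind the grasp point.
Start: joints at [1.042, 0.527, 1.433, -0, 1.181, -0.178], TCP at [0.214, 0.587, 0.231] pointing down, gripper open.
Joint ranges: [-3.08, 3.08], [-0.75, 2.2], [0.22, 2.44], [-1.43, 4.57], [0, 2.65], [-2.85, 2.85]. Speed limits (rad/s): [2.79, 2.79, 3.14, 3.14, 3.14, 3.14].

### API

Orientations are given as a unit quaternion [x, y, z, w].
In Python, from rig import robot gives the robot as it stands. The module is installed in compiled form; this text tells all that it offers.
- The arm moves only by the tool send_rows, never from a script. Its argument "increments" is one flat list of numbers, 7 for each row, row after row: the turn, a rotation vector about the world's x, y, z in rad, then the shift along the world's x, y, z in cm, then the opening, from 0 (shut) to 1 (fully open). A call has 1 to 20 rows; each row shifts and turns the commanded pose from where the row before left it; what a row does not reach is not made up. A row lasts 1/12 s, in which the tool goes at most 41.7 mm and 7.16 degrees, less where a joint would pass 70% of its speed; a pose out of reach is approached as far as the arm can. A call is refused whole if a number of a shift passes 4.17 or a number of a turn 0.125, either way. A call with a gripper value outside its range is refused whole. The fingers move at their own pace and stop on an object; "newtons" is the grip in N (left out, the last holds). Time passes only in rows, so rows that do not move let the fingers close. It gives the time, the measured TCP pose, the force, the opening and the grip force at its end, in the units of the state.
- robot.get_obs(): the state, without advancing time (a new reading comes with each control period).
- robot.camera(name): name is "scene" or "side" or "wrist"; returns a dict with "image" (384x512x3 uint8, red, green, blue), "range_z" (384x512 float32, m along the optical axis (not along the pixel's ray), 0 where there is no reading), "fx", "fy", "cx", "cy" (pixels), "dist_coeffs" ([k1, k2, p1, p2, k3] as OpenCV has them; the pictures are not rectified), "R" (3x3) and "t" (3): a world point X has camera coordinates R X + t. Camera axes: x right, y down, z forward; pixel columns grow to the right and rows downward; lengths in m; the calibration is good to about 2 mm. A picture is of the moment at which its call begins.
- robot.hand_in(): hands the job in; it is judged then, once.
The state is a dict: "time": time; "q": joint angles; "joint_velocities": joint speeds; "joint_torque": joint torques, N m; "position": TCP position; "tool_rot": TCP orientation; "ft_force": force on the tool from outside, world axes, zero at the start; "moment": the same for the moment, N m; "grip_width": finger opening in m; "grip_force": force on a finger pad.
Only numpy, scipy, OpenCV 4.12 (cv2) and the standard library are available. Lean on these libraries where they do the work, as an engineer would, in place of code of your own. Each camera call takes 0.05 s, during which the arm holds its last target. There are 200 camera calls.

## Working session

There is one attempt and no reset: what is moved stays moved. The work goes in short steps, Python scripts to look and compute and a tool call to move; the robot and the scene stay as the last step left them, time stands still between calls to the robot, and variables do not carry over. Pictures are saved under pics/ and viewed, at most 10 in all, crops included, and the job is handed in when it is done.

Besides the shell and the picture viewer there is one more tool, called after "Request:" by a JSON object that holds its "fn" and its "kwargs", one argument or row to a line. send_rows: Moves the arm, as the interface text tells. Its arguments: {"type":"object","properties":{"increments":{"type":"array"},"newtons":{"type":"number"}},"required":["increments"]}

```bash
mkdir -p pics; python3 - <<'E'
from rig import robot
import cv2,numpy as np
for n in("scene","side"):
    c=robot.camera(n); cv2.imwrite(f"pics/{n}0.png",c["image"][:,:,::-1])
    np.savez(f"{n}0.npz",**c)
    print(n,c["fx"],c["cx"],c["cy"],c["dist_coeffs"],np.round(-np.array(c["R"]).T@c["t"],3))
o=robot.get_obs();print(o)
E
```

```text
scene 433.4995920711614 252.76464323918165 189.29136251687396 [-0.08326882  0.          0.          0.          0.        ] [ 1.103 -0.59   0.824]
side 366.7866198952212 261.3130162804532 188.45958626736746 [-0.00030409  0.          0.          0.          0.        ] [-0.075 -0.535  0.613]
{'time': 0.1, 'q': array([ 1.04251027e+00,  5.28352967e-01,  1.43373211e+00,  3.88089570e-05,
        1.18139270e+00, -1.78515613e-01]), 'joint_velocities': array([ 7.52222240e-04, -1.57336099e-03, -2.92763842e-03,  4.03476819e-06,
        2.09931510e-03,  3.24186980e-04]), 'joint_torque': array([-4.32365305e-04, -4.40987849e+01, -1.77150232e+01,  6.34769560e-02,
        5.33719675e-02, -5.25400310e-05]), 'position': array([0.21383198, 0.58662673, 0.22969528]), 'tool_rot': array([ 1.74002304e-01,  9.84744794e-01, -8.78098167e-04, -3.43046085e-04]), 'ft_force': array([-0.12473278,  0.06520283,  0.62062507]), 'moment': array([-0.02385389,  0.00392042,  0.05780988]), 'grip_force': 0.0, 'grip_width': 0.08721314603712006}
```

View pics/scene0.png

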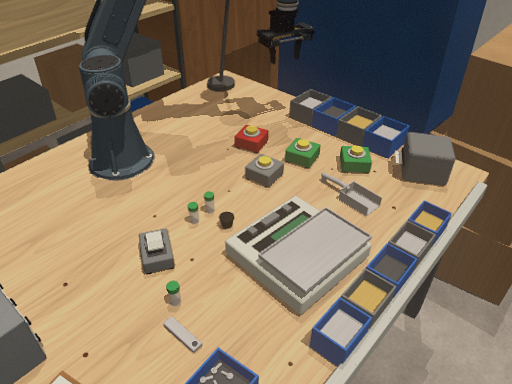

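View pics/side0.png

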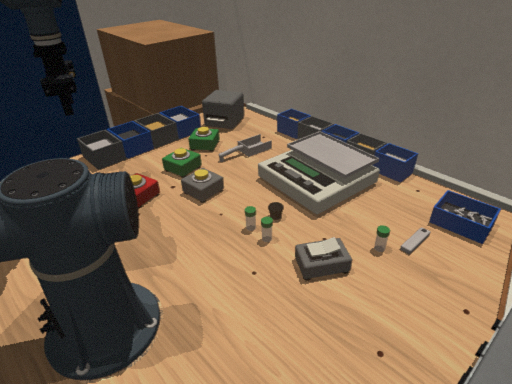

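Scene view: grey power box with a white rocker at (156,248), grey start box with a yellow button at (264,163), keypad centre near (280,225), and red and green look-alikes beyond. Side view: rocker at (323,250), button at (201,174), keypad at about (298,173). Next I'll enlarge these areas.

```bash
cat > h.py <<'E'
import numpy as np,cv2
def cam(n): return dict(np.load(n+".npz"))
def onplane(c,uv,z):
    K=np.array([[c["fx"],0,c["cx"]],[0,c["fy"],c["cy"]],[0,0,1]],float)
    p=cv2.undistortPoints(np.array(uv,float).reshape(-1,1,2),K,np.array(c["dist_coeffs"],float))[:,0]
    R=c["R"];o=-R.T@c["t"]; d=np.c_[p,np.ones(len(p))]@R
    s=(z-o[2])/d[:,2]
    return o+d*s[:,None]
def project(c,X):
    K=np.array([[c["fx"],0,c["cx"]],[0,c["fy"],c["cy"]],[0,0,1]],float)
    return cv2.projectPoints(np.array(X,float).reshape(-1,3),cv2.Rodrigues(c["R"])[0],c["t"],K,np.array(c["dist_coeffs"],float))[0][:,0]
def blobs(c,mask,box):
    m=np.zeros(mask.shape,np.uint8);x0,y0,x1,y1=box;m[y0:y1,x0:x1]=mask[y0:y1,x0:x1]
    n,l,s,ce=cv2.connectedComponentsWithStats(m);i=1+np.argmax(s[1:,4]);return s[i,4],ce[i],(l==i)
E
python3 - <<'E'
from h import *
T=[]
for n,R in(("scene0",[(120,215,70,70),(225,195,100,75)]),("side0",[(285,225,80,65),(255,140,85,64)])):
    c=cam(n);im=c["image"];hsv=cv2.cvtColor(im,cv2.COLOR_RGB2HSV)
    ye=((hsv[...,0]>20)&(hsv[...,0]<34)&(hsv[...,1]>130)&(hsv[...,2]>130))
    a,ce,_=blobs(c,ye,(248,150,282,172) if n=="scene0" else (188,165,216,184))
    print(n,"button",a,ce,onplane(c,[ce],.066).round(4))
    x,y,w,h=R[0]; v=(hsv[...,2]>165)&(hsv[...,1]<50)
    a,ce,m=blobs(c,v,(x+10,y+5,x+w-10,y+h-10)); r=cv2.minAreaRect(np.argwhere(m)[:,::-1].astype(np.float32))
    print("rocker",a,ce,r,onplane(c,[ce],.055).round(4),onplane(c,cv2.boxPoints(r),.055).round(3).tolist())
    for x,y,w,h in R: T.append(cv2.resize(im[y:y+h,x:x+w],(400,300),interpolation=cv2.INTER_CUBIC)); print(x,y,w,h)
cv2.imwrite("pics/m1.png",np.vstack([np.hstack(T[:2]),np.hstack(T[2:])])[:,:,::-1])
E
```

```text
scene0 button 89 [264.69662921 160.17977528] [[0.42   0.2385 0.066 ]]
rocker 263 [154.04942966 239.83269962] ((153.96153259277344, 239.8076934814453), (17.258216857910156, 15.297057151794434), 78.69007110595703) [[ 0.4242 -0.1901  0.055 ]] [[0.387, -0.19, 0.055], [0.407, -0.158, 0.055], [0.459, -0.19, 0.055], [0.44, -0.221, 0.055]]
120 215 70 70
225 195 100 75
side0 button 74 [200.78378378 172.63513514] [[0.4109 0.2397 0.066 ]]
rocker 349 [323.18911175 246.51862464] ((323.26470947265625, 246.55885314941406), (12.854386329650879, 30.80202293395996), 75.96376037597656) [[ 0.4272 -0.191   0.055 ]] [[0.408, -0.161, 0.055], [0.474, -0.192, 0.055], [0.446, -0.221, 0.055], [0.383, -0.19, 0.055]]
285 225 80 65
255 140 85 64
```

View pics/m1.png

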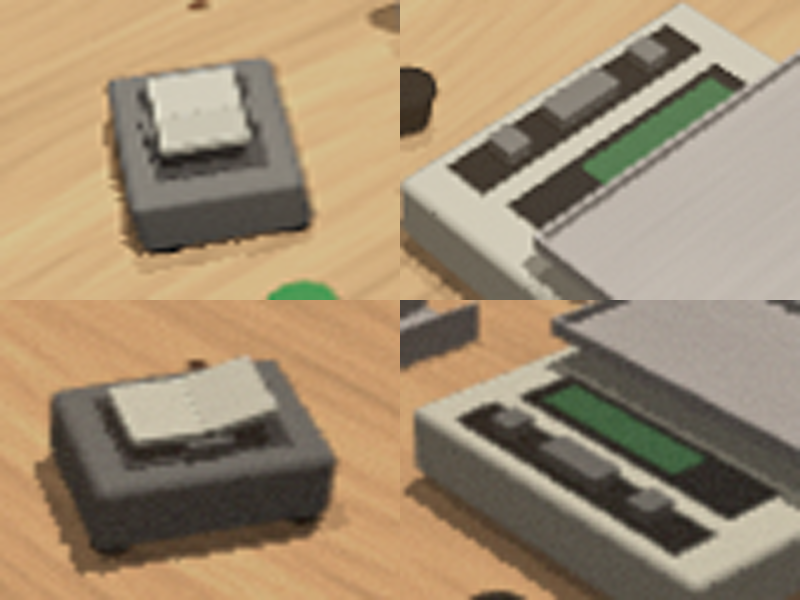

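The V opens towards the scene camera. The raised (+x) half is the one nearest that camera in the scene view, at the right in the side view. Next I'll triangulate the rocker corners and the keys across both views.

```bash
cat >> h.py <<'E'
def tri(cs,uvs):
    A=np.zeros((3,3));b=np.zeros(3);L=[]
    for c,uv in zip(cs,uvs):
        o=-c["R"].T@c["t"];d=onplane(c,[uv],0)[0]-o;d/=np.linalg.norm(d);P=np.eye(3)-np.outer(d,d);A+=P;b+=P@o;L.append((P,o))
    X=np.linalg.solve(A,b);return X,[np.linalg.norm(P@(X-o)) for P,o in L]
E
python3 - <<'E'
from h import *
a,b=cam("scene0"),cam("side0")
f=lambda x,y:(120+x/5.714,215+y/4.286); g=lambda x,y:(285+x/5,225+y/4.615)
for n,p,q in(("-x-y",f(148,75),g(130,145)),("-x+y",f(240,68),g(110,90)),("+x+y",f(252,140),g(250,60)),("+x-y",f(160,150),g(275,105)),
 ("tare",(270.3,218),(293.2,173.1)),("kl",(287.5,207.5),(279.2,164.7)),("kr",(253.2,229.5),(308.8,182)),("button",(264.7,160.2),(200.8,172.6))):
    X,r=tri((a,b),(p,q));print(n,X.round(4),np.round(r,4),"plane.068",onplane(a,[p],.068)[0,:2].round(4),onplane(b,[q],.068)[0,:2].round(4))
for n,c in(("scene",a),("side",b)):
    hsv=cv2.cvtColor(c["image"],cv2.COLOR_RGB2HSV);v=(hsv[...,2]>165)&(hsv[...,1]<50)
    m=blobs(c,v,(130,220,180,275) if n=="scene" else (295,230,355,280))[2]
    z=c["range_z"];ys,xs=np.nonzero(m&(z>0));o=-c["R"].T@c["t"];ax=c["R"][2]
    P=onplane(c,np.c_[xs,ys],0);d=P-o;P=o+d*(z[ys,xs]/(d@ax))[:,None]
    print(n,"rocker mean",P.mean(0).round(4)); 
    A=np.c_[P[:,0]-P[:,0].mean(),P[:,1]-P[:,1].mean(),np.ones(len(P))];print("slope",np.linalg.lstsq(A,P[:,2],rcond=None)[0].round(3), np.percentile(P[:,2],[2,50,98]).round(4))
    r=cv2.minAreaRect(P[:,:2].astype(np.float32));print(r,cv2.boxPoints(r).round(3).tolist())
    ye=((hsv[...,0]>20)&(hsv[...,0]<34)&(hsv[...,1]>130)&(hsv[...,2]>130))
    m=blobs(c,ye,(248,150,282,172) if n=="scene" else (188,165,216,184))[2]
    ys,xs=np.nonzero(m);print("but px",xs.min(),xs.max(),ys.min(),ys.max(),c["image"][ys[len(ys)//2],xs[len(xs)//2]])
    P=onplane(c,np.c_[xs,ys],.066);print(P.min(0),P.max(0))
E
```

```text
-x-y [ 0.3873 -0.1885  0.0528] [0.0018 0.0018] plane.068 [ 0.4005 -0.1944] [ 0.3741 -0.1999]
-x+y [ 0.4115 -0.1565  0.0507] [0.002 0.002] plane.068 [ 0.426 -0.164] [ 0.3957 -0.1706]
+x+y [ 0.4659 -0.1928  0.0575] [0.0008 0.0008] plane.068 [ 0.4743 -0.1973] [ 0.4553 -0.2002]
+x-y [ 0.4446 -0.2233  0.0605] [0.0009 0.0009] plane.068 [ 0.4515 -0.2278] [ 0.4379 -0.2265]
tare [0.5961 0.0519 0.0652] [0.0005 0.0005] plane.068 [0.5977 0.0502] [0.5924 0.0482]
kl [0.6036 0.1143 0.0641] [0.0005 0.0005] plane.068 [0.6059 0.1113] [0.5984 0.1089]
kr [ 0.5914 -0.0095  0.0657] [0.0008 0.0008] plane.068 [ 0.5926 -0.0102] [ 0.5881 -0.0128]
button [0.4149 0.2452 0.0611] [0.0009 0.0009] plane.068 [0.4218 0.2363] [0.4093 0.237 ]
scene rocker mean [ 0.4253 -0.1907  0.0565]
slope [ 0.14  -0.122  0.057] [0.0423 0.0558 0.065 ]
((0.41995465755462646, -0.18732884526252747), (0.03654387965798378, 0.0840713232755661), 58.42198181152344) [[0.375, -0.1809999942779541], [0.44600000977516174, -0.22499999403953552], [0.4650000035762787, -0.1940000057220459], [0.39399999380111694, -0.15000000596046448]]
but px 259 270 156 165 [214 197  87]
[0.3983387 0.2201002 0.066    ] [0.44238515 0.25811659 0.066     ]
side rocker mean [ 0.4263 -0.1916  0.0561]
slope [ 0.088 -0.068  0.056] [0.0522 0.0554 0.0618]
((0.4259236454963684, -0.19129979610443115), (0.03798921778798103, 0.06441357731819153), 58.301822662353516) [[0.3889999985694885, -0.19099999964237213], [0.4429999887943268, -0.2240000069141388], [0.46299999952316284, -0.19200000166893005], [0.4090000092983246, -0.15800000727176666]]
but px 195 207 170 176 [212 183  78]
[0.3937028  0.22268632 0.066     ] [0.43024798 0.25954656 0.066     ]
```

Heights match the spec: rocker faces 0.052–0.062 m, keys about 0.065 m with 62 mm spacing.
- **Rocker end:** about (0.4465, -0.203), box yaw about -32°.
- **Start button:** about (0.4155, 0.239).
- **Tare key:** about (0.596, 0.0505), scale yaw about -5.6°.

I'll shut the gripper and move over the start button for a wrist look on the way to the rocker.

Request:
{"fn": "send_rows", "kwargs": {
  "increments": [0,0,0,1.72,-2.89,0,0,0,0,0,1.72,-2.89,0,0,0,0,0,1.72,-2.89,0,0,0,0,0,1.72,-2.89,0,0,0,0,0,1.72,-2.89,0,0,0,0,0,1.72,-2.89,0,0,0,0,0,1.72,-2.89,0,0,0,0,0,1.72,-2.89,0,0,0,0,0,1.72,-2.89,0,0,0,0,0,1.72,-2.89,0,0,0,0,0,1.72,-2.89,0,0,0,0,0,1.72,-2.89,0,0,0,0,0,0,0,0,0,0,0,0,0,0,0,0],
  "newtons": 10
}}

```text
time: 1.27
position: [0.4212, 0.239, 0.2303]
tool_rot: [0.176, 0.984, -0.0, -0.0]
ft_force: [-0.3, -1.0, -0.3]
grip_width: 0.0035
grip_force: 0.0
```

```bash
python3 - <<'E'
from rig import robot
from h import *
c=robot.camera("wrist");np.savez("w1.npz",**c);cv2.imwrite("pics/w1.png",c["image"][:,:,::-1])
o=robot.get_obs();print(o["position"],o["tool_rot"],o["grip_width"],o["time"],o["ft_force"])
print("cam",-c["R"].T@c["t"],c["R"][2], project(c,[.4155,.239,.066]))
hsv=cv2.cvtColor(c["image"],cv2.COLOR_RGB2HSV)
ye=((hsv[...,0]>20)&(hsv[...,0]<34)&(hsv[...,1]>110)&(hsv[...,2]>130))
a,ce,m=blobs(c,ye,(0,0,512,384));print(a,ce,onplane(c,[ce],.066))
E
```

```text
[0.42037588 0.23993643 0.23025142] [ 1.75034694e-01  9.84562061e-01 -7.14009470e-06 -6.34923707e-04] 0.002213206354831078 1.3167 [-0.21844588 -0.15392122 -0.00608067]
cam [0.35076435 0.26533439 0.38491598] [ 0.25601469 -0.09450594 -0.96204215] [[256.73907896 181.11768137]]
843 [393.35231317 156.04744958] [[0.4434087  0.40197404 0.066     ]]
```

View pics/w1.png

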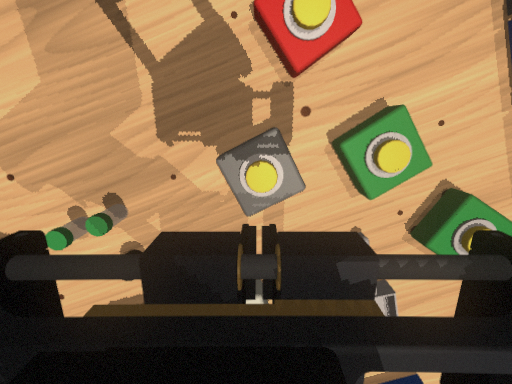

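The wrist view shows the grey station's yellow button at (262,177), within 8 px of my prediction of (257,181). I'll refine it, then go to the rocker.

```bash
python3 - <<'E'
from h import *
c=cam("w1");hsv=cv2.cvtColor(c["image"],cv2.COLOR_RGB2HSV)
ye=((hsv[...,0]>20)&(hsv[...,0]<34)&(hsv[...,1]>110)&(hsv[...,2]>110))
a,ce,m=blobs(c,ye,(235,150,290,205));ys,xs=np.nonzero(m)
print(a,ce,onplane(c,[ce],.066)); r=cv2.minEnclosingCircle(np.c_[xs,ys].astype(np.float32));print(r,onplane(c,[r[0]],.066))
E
```

```text
791 [261.14285714 176.39696587] [[0.41184605 0.24609603 0.066     ]]
((260.9962463378906, 176.2894744873047), 16.0875301361084) [[0.41165872 0.24597409 0.066     ]]
```

Request:
{"fn": "send_rows", "kwargs": {
  "increments": [0,0,-0.03,0.2,-3.7,0,0,0,0,-0.03,0.2,-3.7,0,0,0,0,-0.03,0.2,-3.7,0,0,0,0,-0.03,0.2,-3.7,0,0,0,0,-0.03,0.2,-3.7,0,0,0,0,-0.03,0.2,-3.7,0,0,0,0,-0.03,0.2,-3.7,0,0,0,0,0,0.2,-3.7,0,0,0,0,0,0.2,-3.7,0,0,0,0,0,0.2,-3.7,0,0,0,0,0,0.2,-3.7,0,0,0,0,0,0.2,-3.7,0,0,0,0,0,0,0,0,0,0,0,0,0,0,0,0]
}}

```text
time: 2.48
position: [0.445, -0.204, 0.2303]
tool_rot: [0.277, 0.961, 0.0, -0.0]
ft_force: [-0.1, 0.5, 0.3]
grip_width: 0.0003
grip_force: 0.0
```

```bash
python3 - <<'E'
from rig import robot
from h import *
c=robot.camera("wrist");np.savez("w2.npz",**c);cv2.imwrite("pics/w2.png",c["image"][:,:,::-1])
o=robot.get_obs();print(o["position"],o["tool_rot"],o["grip_width"],o["time"],o["ft_force"])
print(project(c,[[.427,-.1905,.052],[.4465,-.203,.062]]))
hsv=cv2.cvtColor(c["image"],cv2.COLOR_RGB2HSV);v=(hsv[...,2]>150)&(hsv[...,1]<60)
a,ce,m=blobs(c,v,(180,100,340,240));r=cv2.minAreaRect(np.argwhere(m)[:,::-1].astype(np.float32))
print(a,ce,r,onplane(c,[ce],.056),onplane(c,cv2.boxPoints(r),.056).round(4).tolist())
E
```

```text
[ 0.44442455 -0.20236046  0.23012032] [ 2.76152962e-01  9.61113118e-01  6.90650488e-04 -7.99567917e-04] 0.0006645686771388126 2.5333 [-0.34358822 -0.25311502  0.3429258 ]
[[259.76262495 165.51066027]
 [259.62201662 185.24912377]]
854 [259.81733021 177.14519906] ((259.5, 176.5), (29.0, 29.0), 90.0) [[ 0.43896684 -0.19795003  0.056     ]] [[0.413, -0.2033, 0.056], [0.4322, -0.1729, 0.056], [0.4639, -0.1922, 0.056], [0.4441, -0.2236, 0.056]]
```

View pics/w2.png

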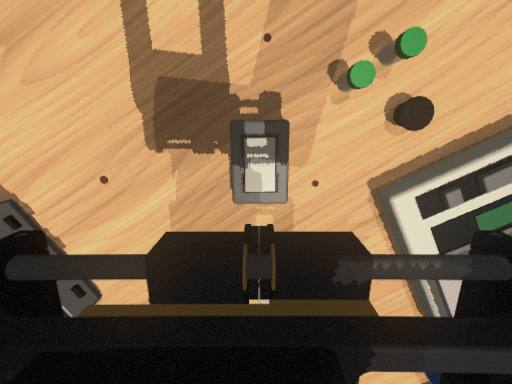

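The rocker box lines up with the tool. Its lit raised half spans rows 163–191, with the free end near (0.454,-0.208), which agrees with the first estimate. I'll descend to just above it.

Request:
{"fn": "send_rows", "kwargs": {
  "increments": [0,0,0,0.2,-0.1,-3,0,0,0,0,0,0,-3,0,0,0,0,0,0,-3,0,0,0,0,0,0,-3,0,0,0,0,0,0,-2,0,0,0,0,0,0,-1,0,0,0,0,0,0,0,0,0,0,0,0,0,0,0]
}}

```text
time: 3.2
position: [0.4467, -0.2033, 0.0807]
tool_rot: [0.275, 0.961, 0.0, -0.0]
ft_force: [0.6, -0.4, -0.1]
grip_width: 0.0003
grip_force: 0.0
```

Request:
{"fn": "send_rows", "kwargs": {
  "increments": [0,0,0,0,0,-0.2,0,0,0,0,0,0,-0.2,0,0,0,0,0,0,-0.2,0,0,0,0,0,0,-0.2,0,0,0,0,0,0,-0.2,0,0,0,0,0,0,-0.2,0,0,0,0,0,0,-0.2,0,0,0,0,0,0,-0.2,0,0,0,0,0,0,0,0]
}}

```text
time: 3.95
position: [0.4466, -0.2048, 0.0643]
tool_rot: [0.276, 0.961, -0.0, -0.0]
ft_force: [1.4, -0.8, 1.5]
grip_width: 0.0005
grip_force: 0.5
```

Request:
{"fn": "send_rows", "kwargs": {
  "increments": [0,0,0,0,0,-0.1,0,0,0,0,0,0,-0.1,0,0,0,0,0,0,-0.05,0,0,0,0,0,0,0,0]
}}

```text
time: 4.28
position: [0.4466, -0.2048, 0.0632]
tool_rot: [0.276, 0.961, -0.0, 0.0]
ft_force: [0.3, 0.5, 12.3]
grip_width: 0.0003
grip_force: 5.9
```

The force is 12 N at z = 0.0632 m, so the rocker is on its stop. I'll lift, check with the side camera, and go over to the start button.

Request:
{"fn": "send_rows", "kwargs": {
  "increments": [0,0,0,0,0,-0.05,0,0,0,0,0,0,0,0,0,0,0,0,0,1,0,0,0,0,0,0,3,0,0,0,0,0,0,3,0,0,0,0,0,0,2,0,0,0,0,-0.28,3.73,0,0,0,0,0,-0.28,3.73,0,0,0,0,0,-0.28,3.73,0,0,0,0,0,-0.28,3.73,0,0,0,0,0,-0.28,3.73,0,0,0,0,0,-0.28,3.73,0,0,0,0,0,-0.28,3.73,0,0,0,0,0,-0.28,3.73,0,0,0,0,0,-0.28,3.73,0,0,0,0,0,-0.28,3.73,0,0,0,0,0,-0.28,3.73,0,0,0,0,0,-0.28,3.73,0,0,0,0,0,0,0,0,0]
}}

```text
time: 5.87
position: [0.4115, 0.2482, 0.1516]
tool_rot: [0.273, 0.962, 0.001, -0.0]
ft_force: [1.0, -0.3, -0.3]
grip_width: 0.0003
grip_force: 0.0
```

```bash
python3 - <<'E'
from rig import robot
from h import *
T=[]
for n,(x,y,w,h) in(("scene",(120,215,70,70)),("side",(285,225,80,65))):
    c=robot.camera(n);np.savez(n+"1.npz",**c);T.append(cv2.resize(c["image"][y:y+h,x:x+w],(400,300),interpolation=cv2.INTER_CUBIC))
cv2.imwrite("pics/m2.png",np.hstack(T)[:,:,::-1])
c=cam("side1");d=cam("side0");hsv=cv2.cvtColor(c["image"],cv2.COLOR_RGB2HSV)
P=np.array([[.4467,-.2027,.055]]);u=project(c,P)[0].astype(int)
for k in(d,c):
    z=k["range_z"];o=-k["R"].T@k["t"];pts=[]
    for X in([.4467,-.2027,.055],[.4065,-.178,.055]):
        u=project(k,X)[0].round().astype(int);ray=onplane(k,[u],0)[0]-o
        zz=np.median(z[u[1]-1:u[1]+2,u[0]-1:u[0]+2]);pts.append((o+ray*zz/(ray@k["R"][2]))[2].round(4))
    print("rocker heights +x,-x",pts)
print(robot.get_obs()["position"])
E
```

```text
rocker heights +x,-x [np.float64(0.0593), np.float64(0.0544)]
rocker heights +x,-x [np.float64(0.0523), np.float64(0.0619)]
[0.4114889  0.24385633 0.15122134]
```

View pics/m2.png

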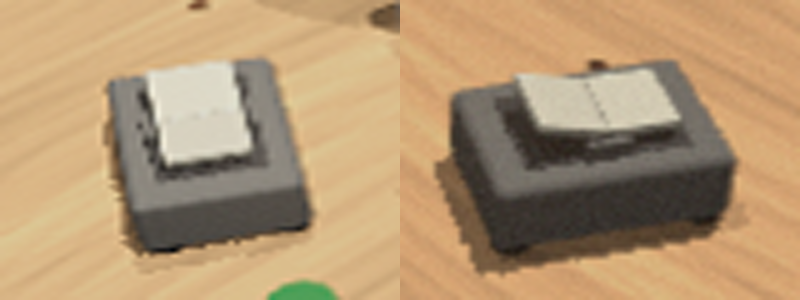

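The rocker is now level on its +x half, the other half is up, and the box hasn't moved. Next is the start button.

Request:
{"fn": "send_rows", "kwargs": {
  "increments": [0,0,0,0.1,-0.05,-2.5,0,0,0,0,0,0,-2.5,0,0,0,0,0,0,-1.5,0,0,0,0,0,0,-0.6,0,0,0,0,0,0,0,0,0,0,0,0,0,-0.2,0,0,0,0,0,0,-0.2,0,0,0,0,0,0,-0.2,0,0,0,0,0,0,-0.2,0,0,0,0,0,0,-0.2,0,0,0,0,0,0,0,0]
}}

```text
time: 6.88
position: [0.4146, 0.2425, 0.0709]
tool_rot: [0.276, 0.961, 0.0, 0.001]
ft_force: [1.5, -1.7, 2.1]
grip_width: 0.0004
grip_force: 1.2
```

Request:
{"fn": "send_rows", "kwargs": {
  "increments": [0,0,0,0,0,-0.1,0,0,0,0,0,0,-0.1,0,0,0,0,0,0,-0.1,0,0,0,0,0,0,0,0]
}}

```text
time: 7.22
position: [0.4145, 0.2425, 0.0676]
tool_rot: [0.276, 0.961, 0.0, 0.001]
ft_force: [1.5, -2.0, 3.4]
grip_width: 0.0003
grip_force: 1.5
```

Request:
{"fn": "send_rows", "kwargs": {
  "increments": [0,0,0,0,0,-0.1,0,0,0,0,0,0,-0.1,0,0,0,0,0,0,0,0]
}}

```text
time: 7.47
position: [0.4146, 0.2425, 0.0672]
tool_rot: [0.276, 0.961, 0.0, 0.001]
ft_force: [-1.2, -3.1, 20.1]
grip_width: 0.0003
grip_force: 9.4
```

The button hit its stop at z = 0.0672 m with 20 N. I'll lift and move above the tare key, turning to match the scale's yaw.

Request:
{"fn": "send_rows", "kwargs": {
  "increments": [0,0,0,0,0,1,0,0,0,0,0,0,3,0,0,0,0,0,0,3.5,0,0,0,0,0,0,3.5,0,0,0,0,0,0,2.5,0,0,0,0.046,1.8,-1.92,0,0,0,0,0.046,1.8,-1.92,0,0,0,0,0.046,1.8,-1.92,0,0,0,0,0.046,1.8,-1.92,0,0,0,0,0.046,1.8,-1.92,0,0,0,0,0.046,1.8,-1.92,0,0,0,0,0.046,1.8,-1.92,0,0,0,0,0.046,1.8,-1.92,0,0,0,0,0.046,1.8,-1.92,0,0,0,0,0.046,1.8,-1.92,0,0,0,0,0,0,0,0,0,0,0,0,0,0,0,0]
}}

```text
time: 8.88
position: [0.5938, 0.0499, 0.1996]
tool_rot: [0.051, 0.999, 0.001, -0.001]
ft_force: [-0.7, 0.6, -0.4]
grip_width: 0.0008
grip_force: 0.0
```

```bash
python3 - <<'E'
from rig import robot
from h import *
c=robot.camera("wrist");np.savez("w3.npz",**c)
o=robot.get_obs();print(o["position"],o["tool_rot"],o["time"],o["ft_force"])
print(project(c,[[.595,.050,.068],[.601,.1117,.068],[.589,-.0117,.068]]))
s=robot.camera("side");x,y,w,h=175,155,56,50
np.savez("side2.npz",**s)
cv2.imwrite("pics/m3.png",np.vstack([c["image"][60:260],cv2.resize(s["image"][y:y+h,x:x+w],(512,380),interpolation=cv2.INTER_CUBIC)])[:,:,::-1])
E
```

```text
[0.59281582 0.05075205 0.1995692 ] [ 5.05904448e-02  9.98718023e-01  5.50865117e-04 -1.61701614e-03] 8.9333 [-0.24754594  0.47802582  0.15030533]
[[258.33087112 193.24452341]
 [313.95647109 192.91425767]
 [202.71028538 193.56747398]]
```

View pics/m3.png

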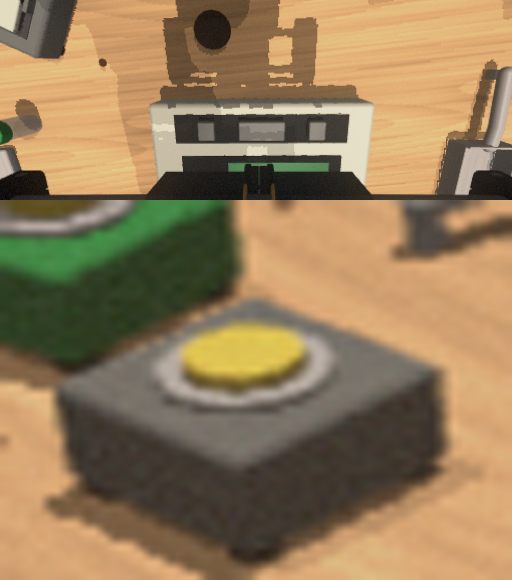

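The start button now sits low in its collar, so it's in. The tare key is at (261.5,191) against a predicted (258,193), about 3 mm of y offset. I'll make a small correction and descend.

Request:
{"fn": "send_rows", "kwargs": {
  "increments": [0,0,0,0.1,0.1,-3,0,0,0,0,0,0,-3.5,0,0,0,0,0,0,-3,0,0,0,0,0,0,-1.8,0,0,0,0,0,0,-0.6,0,0,0,0,0,0,0,0,0,0,0,0,0,-0.2,0,0,0,0,0,0,-0.2,0,0,0,0,0,0,-0.2,0,0,0,0,0,0,0,0]
}}

```text
time: 9.82
position: [0.5955, 0.0515, 0.0765]
tool_rot: [0.05, 0.999, -0.0, 0.001]
ft_force: [0.4, 0.4, 0.8]
grip_width: 0.0002
grip_force: 0.3
```

Request:
{"fn": "send_rows", "kwargs": {
  "increments": [0,0,0,0,0,-0.3,0,0,0,0,0,0,-0.2,0,0,0,0,0,0,-0.1,0,0,0,0,0,0,0,0]
}}

```text
time: 10.15
position: [0.5957, 0.0515, 0.0704]
tool_rot: [0.05, 0.999, 0.0, 0.001]
ft_force: [-0.6, 0.7, 6.5]
grip_width: 0.0004
grip_force: 2.7
```

Request:
{"fn": "send_rows", "kwargs": {
  "increments": [0,0,0,0,0,-0.1,0,0,0,0,0,0,0,0,0,0,0,0,0,0,0,0,0,0,0,0,0,0,0,0,0,0,0,0,0,0,0,0,0,0,0,0,0,0,0,0,0,0,0,0,0,0,0,0,0,0,0,0,0,0,0,0,0,0,0,0,0,0,0,0,0,0,0,0,0,0,0,0,0,0,0,0,0,0]
}}

```text
time: 11.15
position: [0.5957, 0.0515, 0.0703]
tool_rot: [0.05, 0.999, 0.0, 0.001]
ft_force: [-1.6, 0.6, 10.2]
grip_width: 0.0007
grip_force: 5.4
```

Request:
{"fn": "send_rows", "kwargs": {
  "increments": [0,0,0,0,0,0,0,0,0,0,0,0,0,0,0,0,0,0,0,0,0,0,0,0,0,0,0,0,0,0,0,0,0,0,0,0,0,0,0,0,0,0,0,0,0,0,0,0,0,0,0,0,0,0,0,0,0,0,0,0,0,0,0,0,0,0,0,0,0,0,0,0,0,0,0,0,0,0,0,0,0,0,0,0]
}}

```text
time: 12.15
position: [0.5957, 0.0515, 0.0703]
tool_rot: [0.05, 0.999, 0.0, 0.001]
ft_force: [-1.9, 1.7, 10.5]
grip_width: 0.0006
grip_force: 5.4
```

Request:
{"fn": "send_rows", "kwargs": {
  "increments": [0,0,0,0,0,1.5,0,0,0,0,0,0,3,0,0,0,0,0,0,3.5,0,0,0,0,0,0,3.5,0,0,0,0,0,0,3,0,0,0,0,0,0,0,0,0,0,0,0,0,0,0]
}}

```text
time: 12.73
position: [0.596, 0.0512, 0.2155]
tool_rot: [0.05, 0.999, -0.0, 0.002]
ft_force: [-0.9, 0.2, 0.3]
grip_width: 0.0005
grip_force: 0.0
```

```bash
python3 - <<'E'
from rig import robot
from h import *
T=[]
for n in("scene","side"):
    c=robot.camera(n);T.append(cv2.resize(c["image"],(400,300),interpolation=cv2.INTER_AREA))
    x,y,w,h=(225,150,100,75) if n=="scene" else (175,140,165,124)
    T.append(cv2.resize(c["image"][y:y+h,x:x+w],(400,300),interpolation=cv2.INTER_CUBIC))
cv2.imwrite("pics/m4.png",np.vstack([np.hstack(T[:2]),np.hstack(T[2:])])[:,:,::-1])
o=robot.get_obs();print(o["time"],o["position"])
E
```

```text
12.8333 [0.59382832 0.05145447 0.21237539]
```

View pics/m4.png

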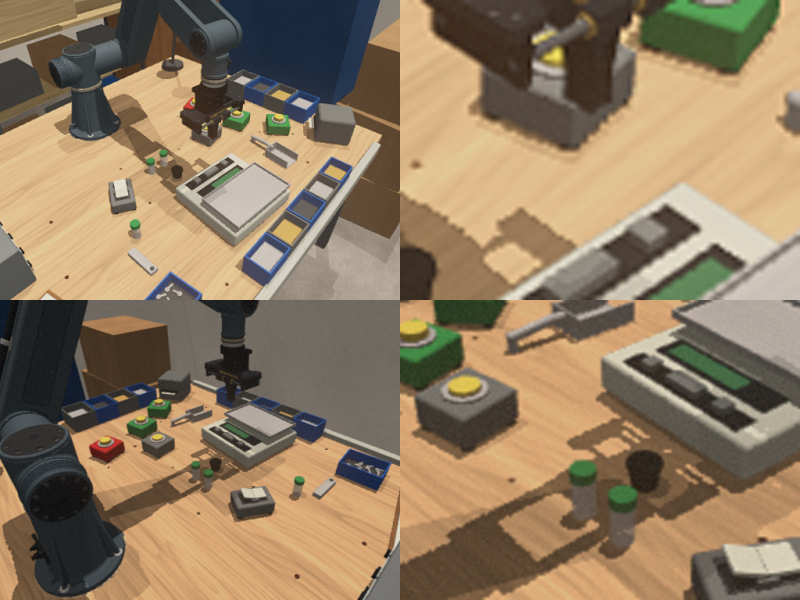

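The tare key is back up level with its neighbours, the rocker is on, the button is in, and nothing else has moved. The gripper is clear of everything, so I'll hand in.

```bash
python3 -c "
from rig import robot
print(robot.hand_in())"
```

```text
the job is handed in; nothing more can be done
None
```

I switched the rocker fully on, pressed the start button in so it stayed, then held the tare key down for about two seconds and released it; the job was handed in at about 13 s, with nothing else seen to move.

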